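Gauge a profile offcut and file it in its drawer

TASK

Find the size of the aluminium profile offcut standing on the green pad: try it from above in the stepped gauge, sawn ends towards the walls, starting at the narrowest (blue) step and going one step wider each time (blue, yellow, red), without forcing it, until it goes all the way down to the floor. Take it out, put it down to change your grip if you need to, and lower it upright (do not drop it) into the drawer compartment of that step's colour, let go, and leave the other offcuts, the wire reel and the screwdriver where they are.

Things in the scene. Friction and masses are not known exactly. Their poses are not given: they have to be found in the camera images.
- offcut_a_centre (a point): sawn-off piece of aluminium profile standing upright: 40 mm along its x, 80 mm tall along z, and 52, 58 or 64 mm long along its y (sawn ends at +y and -y). The three pieces have the three different lengths; which has which is not told. About 0.17 kg. This point is its centre, 40 mm above its underside
- offcut_b_centre (a point): sawn-off piece of aluminium profile standing upright: 40 mm along its x, 80 mm tall along z, and 52, 58 or 64 mm long along its y (sawn ends at +y and -y). The three pieces have the three different lengths; which has which is not told. About 0.17 kg. This point is its centre, 40 mm above its underside
- offcut_c_centre (a point): sawn-off piece of aluminium profile standing upright: 40 mm along its x, 80 mm tall along z, and 52, 58 or 64 mm long along its y (sawn ends at +y and -y). The three pieces have the three different lengths; which has which is not told. About 0.17 kg. This point is its centre, 40 mm above its underside
- pad_top (a point): green pad, 170 x 170 mm, 4 mm thick, fixed to the table; the piece standing near its middle is the one to gauge, the other two stand in a shallow black tray elsewhere. Point: centre of its top face
- gauge: fixed aluminium stepped gauge: channel 180 mm long along its x between two rows of walls 80 mm above the channel floor (88 mm above the table), 20 to 27 mm thick, inner top edges with a 5 mm 45-degree lead-in. Open along x, so fingers on a piece's x sides go down freely between the walls. Origin: centre of its underside; x towards the wider steps, y across the gap
- drawer (a joint): how far the drawer of the grey cabinet is open, m (0.172 fully); it stands open already and slides with about 4 N friction. Compartment walls rise 86 mm above the drawer floor, its front 94 mm; the cabinet, 130 mm high, begins 65 to 90 mm beyond the compartments' middles along x
- step1 (a point): first, narrowest step of the gauge (blue markings), 60 mm long along x, gap 55 mm across y. A piece is tried from above, sawn ends towards the two walls; one too long stops with its underside 0 to 5 mm below the wall tops. Point: middle of the step on the channel floor, 8 mm above the table; axes as the gauge's
- step2 (a point): second step of the gauge (yellow markings), 60 mm long along x, gap 61 mm across y. A piece is tried from above, sawn ends towards the two walls; one too long stops with its underside 0 to 5 mm below the wall tops. Point: middle of the step on the channel floor, 8 mm above the table; axes as the gauge's
- step3 (a point): third, widest step of the gauge (red markings), 60 mm long along x, gap 67 mm across y. A piece is tried from above, sawn ends towards the two walls; one too long stops with its underside 0 to 5 mm below the wall tops. Point: middle of the step on the channel floor, 8 mm above the table; axes as the gauge's
- compartment1 (a point): blue compartment (left, +y) of the open drawer, coloured floor and coloured flash on the drawer front: for a piece that enters the blue step. Inside 150 mm along x, 52 mm along y: a piece goes in upright with sawn ends towards +x and -x, leaving room for fingers only at those ends. Point: middle of its floor, 16 mm above the table; x into the cabinet, y to the drawer's left, z up
- compartment2 (a point): yellow compartment (middle) of the open drawer, coloured floor and coloured flash on the drawer front: for a piece that enters the yellow step. Inside 150 mm along x, 52 mm along y: a piece goes in upright with sawn ends towards +x and -x, leaving room for fingers only at those ends. Point: middle of its floor, 16 mm above the table; x into the cabinet, y to the drawer's left, z up
- compartment3 (a point): red compartment (right, -y) of the open drawer, coloured floor and coloured flash on the drawer front: for a piece that enters the red step. Inside 150 mm along x, 52 mm along y: a piece goes in upright with sawn ends towards +x and -x, leaving room for fingers only at those ends. Point: middle of its floor, 16 mm above the table; x into the cabinet, y to the drawer's left, z up
- reel_centre (a point): bystander: small reel of red wire standing flat, 72 mm diameter, 50 mm tall; point at its centre
- driver: bystander: screwdriver with an orange handle, 190 mm long, lying along its x; origin under its middle
Things that resemble listed ones, but are neither listed nor needed, are in the scene too. What is shaped like the part that bears offcut_a_centre but pink is not meant.

How it is judged:
On the way, in this order (a step that is already met when the one before it is completed fails the run):
1. the offcut is tried at the narrowest (blue) step: over it within 12 mm, ends to the walls within 0.12 rad, its underside down to the wall tops (3 mm) (((horizontal distance between offcut_a_centre and step1 below 0.012 m and angle between the y axis of offcut_a_centre and the y axis of step1, either way round below 0.12 rad and z of offcut_a_centre in the frame of step1 below 0.123 m) or (horizontal distance between offcut_b_centre and step1 below 0.012 m and angle between the y axis of offcut_b_centre and the y axis of step1, either way round below 0.12 rad and z of offcut_b_centre in the frame of step1 below 0.123 m) or (horizontal distance between offcut_c_centre and step1 below 0.012 m and angle between the y axis of offcut_c_centre and the y axis of step1, either way round below 0.12 rad and z of offcut_c_centre in the frame of step1 below 0.123 m))).
2. a 52 mm piece goes down to the floor of the blue step (within 6 mm); a longer one is tried at the yellow step (((horizontal distance between offcut_c_centre and step1 below 0.012 m and angle between the y axis of offcut_c_centre and the y axis of step1, either way round below 0.12 rad and z of offcut_c_centre in the frame of step1 below 0.046 m) or (horizontal distance between offcut_a_centre and step2 below 0.012 m and angle between the y axis of offcut_a_centre and the y axis of step2, either way round below 0.12 rad and z of offcut_a_centre in the frame of step2 below 0.123 m) or (horizontal distance between offcut_b_centre and step2 below 0.012 m and angle between the y axis of offcut_b_centre and the y axis of step2, either way round below 0.12 rad and z of offcut_b_centre in the frame of step2 below 0.123 m))).
3. a 52 mm piece is taken out of the gauge; a 58 mm piece goes down to the floor of the yellow step; a 64 mm piece is tried at the red step (((distance between offcut_c_centre and step1 above 0.125 m and distance between offcut_c_centre and step2 above 0.125 m and distance between offcut_c_centre and step3 above 0.125 m and distance of offcut_c_centre from where it was at the start of the episode above 0.03 m) or (horizontal distance between offcut_a_centre and step2 below 0.012 m and angle between the y axis of offcut_a_centre and the y axis of step2, either way round below 0.12 rad and z of offcut_a_centre in the frame of step2 below 0.046 m) or (horizontal distance between offcut_b_centre and step3 below 0.012 m and angle between the y axis of offcut_b_centre and the y axis of step3, either way round below 0.12 rad and z of offcut_b_centre in the frame of step3 below 0.123 m))).
4. a 52 mm piece is lowered into the blue compartment; a 58 mm piece is taken out of the gauge; a 64 mm piece goes down to the floor of the red step (((z of offcut_c_centre in the frame of compartment1 between 0.032 and 0.048 m and x of offcut_c_centre in the frame of compartment1 between -0.06 and 0.06 m and y of offcut_c_centre in the frame of compartment1 between -0.014 and 0.014 m and angle between offcut_c_centre's own z axis and vertical below 0.15 rad) or (distance between offcut_a_centre and step1 above 0.125 m and distance between offcut_a_centre and step2 above 0.125 m and distance between offcut_a_centre and step3 above 0.125 m and distance of offcut_a_centre from where it was at the start of the episode above 0.03 m) or (horizontal distance between offcut_b_centre and step3 below 0.012 m and angle between the y axis of offcut_b_centre and the y axis of step3, either way round below 0.12 rad and z of offcut_b_centre in the frame of step3 below 0.046 m))).
At the end, for the whole second after the job is handed in: The offcut from the pad stands upright (within 0.15 rad) and at rest on the floor (within 8 mm) of the drawer compartment whose colour is that of the step it enters (52 mm piece blue, 58 yellow, 64 red), released; the other two offcuts are still in the tray, within 20 mm of where they were (((z of offcut_a_centre in the frame of compartment2 between 0.032 and 0.048 m and x of offcut_a_centre in the frame of compartment2 between -0.06 and 0.06 m and y of offcut_a_centre in the frame of compartment2 between -0.014 and 0.014 m and angle between offcut_a_centre's own z axis and vertical below 0.15 rad and linear speed of offcut_a below 0.02 m/s and contact force between offcut_a and the fingers below 0.1 N and distance of each of offcut_b_centre, offcut_c_centre from where it was at the start of the episode below 0.02 m and horizontal distance between each of offcut_b_centre, offcut_c_centre and pad_top above 0.11 m) or (z of offcut_b_centre in the frame of compartment3 between 0.032 and 0.048 m and x of offcut_b_centre in the frame of compartment3 between -0.06 and 0.06 m and y of offcut_b_centre in the frame of compartment3 between -0.014 and 0.014 m and angle between offcut_b_centre's own z axis and vertical below 0.15 rad and linear speed of offcut_b below 0.02 m/s and contact force between offcut_b and the fingers below 0.1 N and distance of each of offcut_a_centre, offcut_c_centre from where it was at the start of the episode below 0.02 m and horizontal distance between each of offcut_a_centre, offcut_c_centre and pad_top above 0.11 m) or (z of offcut_c_centre in the frame of compartment1 between 0.032 and 0.048 m and x of offcut_c_centre in the frame of compartment1 between -0.06 and 0.06 m and y of offcut_c_centre in the frame of compartment1 between -0.014 and 0.014 m and angle between offcut_c_centre's own z axis and vertical below 0.15 rad and linear speed of offcut_c below 0.02 m/s and contact force between offcut_c and the fingers below 0.1 N and distance of each of offcut_a_centre, offcut_b_centre from where it was at the start of the episode below 0.02 m and horizontal distance between each of offcut_a_centre, offcut_b_centre and pad_top above 0.11 m))); the robot touches nothing.
It fails at once if a second offcut is moved by more than 20 mm (distance of each of offcut_a_centre, offcut_b_centre from where it was at the start of the episode above 0.02 m or distance of each of offcut_a_centre, offcut_c_centre from where it was at the start of the episode above 0.02 m or distance of each of offcut_b_centre, offcut_c_centre from where it was at the start of the episode above 0.02 m).
It fails at once if the offcut is forced in the gauge (more than 40 N) (contact force between any of offcut_a, offcut_b, offcut_c and gauge above 40 N).
It fails at once if the offcut is dropped into the drawer (falls faster than 0.5 m/s between the compartment walls) ((z of offcut_a_centre in the frame of compartment2 below 0.085 m and horizontal distance between offcut_a_centre and compartment2 below 0.06 m and linear speed of offcut_a above 0.5 m/s) or (z of offcut_b_centre in the frame of compartment3 below 0.085 m and horizontal distance between offcut_b_centre and compartment3 below 0.06 m and linear speed of offcut_b above 0.5 m/s) or (z of offcut_c_centre in the frame of compartment1 below 0.085 m and horizontal distance between offcut_c_centre and compartment1 below 0.06 m and linear speed of offcut_c above 0.5 m/s)).
It fails at once if the reel or the screwdriver is moved by more than 30 mm (distance of any of reel_centre, driver from where it was at the start of the episode above 0.03 m).
It also fails if it takes over 72 s, if anything falls off the work surface, if the arm or the gripper's body presses on something with over 40 N, if the wrist force passes 120 N, or if a joint passes its speed limit or range.

ROBOT

A 6-joint arm with a two-finger parallel gripper is mounted at the origin on the work surface. World frame = base frame: x ahead of the robot, y to its left, z up, the work surface at z = 0. Lengths are in m, angles in rad, forces in N, time in s.
With the tool pointing down it reaches from about 0.225 to 0.875 m from the base axis. Payload 3.4 kg.
Tool frame: the origin (TCP) lies at the very end of the fingers, on their centre line; the grasp point (between the pads) lies 19 mm behind it (robot.grip_point_offset is the distance from the TCP to the grasp point, in m); z points along the fingers, y is the line along which they close (so a half turn about z gives the same grasp; the last joint's range is limited). The gripper opens to 85 mm and grips with 20 to 120 N. Pads are 22 mm wide; open, the fingers measure 114 mm over their backs; the gripper's body (76 mm by 85 mm) begins 54 mm behind the grasp point. The pads swing forward as they close: fully open they stand 13 mm farther back than shut.
Start: joints at [1.05, 0.276, 1.505, -0, 1.361, -0.121], TCP at [0.224, 0.53, 0.194] pointing down, gripper open.
Joint ranges: [-2.89, 2.89], [-0.75, 2.08], [0.22, 2.7], [-1.18, 4.32], [0.11, 2.71], [-2.7, 2.7]. Speed limits (rad/s): [2.57, 2.57, 3.14, 3.14, 3.14, 3.14].

INTERFACE

Orientations are given as a unit quaternion [x, y, z, w].
In Python, from rig import robot gives the robot as it stands.
- The arm moves only by the shell command python3 -m inch 'ROWS'. ROWS is a JSON object of lists of equal length, an entry for each row: "delta_rot": the turn, a rotation vector about the tool's x, y, z as a fraction of full scale, a list of three; "linear": the shift along the tool's x, y, z as a fraction of full scale, a list of three; "claw": the gripper's target within -1 to 1 (shut at 1, half-way at 0, fully open at -1). A call has 1 to 20 rows; each row is the pose to reach, as a shift and turn from the pose commanded when the call began, along the tool's axes at that moment; what a row does not reach only later rows make up. Full scale, the value 1, is 0.15 m for a shift and 60 degrees for a turn. A row lasts 1/10 s, in which the tool goes at most 50 mm and 8.59 degrees, less where a joint would pass 70% of its speed; a pose out of reach is approached as far as the arm can. A call with a number of a shift or a turn outside -1 to 1 is refused whole. A call with a gripper value outside its range is refused whole. The fingers move at their own pace and stop on an object; the grip force is fixed at half the most. Time passes only in rows, so rows that repeat a pose let the fingers close. It gives the time, the measured TCP pose, the force, the opening and the grip force at its end, in the units of the state.
- robot.observe(): the state, without advancing time (a new reading comes with each control period).
- robot.get_image(name): name is "scene" or "top" or "wrist"; returns a dict with "image" (480x640x3 uint8, blue, green, red), "fov_y" (degrees; the focal length in pixels is half the picture's height over the tangent of half this angle, whatever the lens; pixels are square), "cx", "cy" (the principal point, pixels), "pose" (4x4, takes a point from camera to world coordinates). Camera axes: x right, y up, looking along -z (the intrinsics and any distortion apply to the point x, -y, -z); pixel columns grow to the right and rows downward; lengths in m; the calibration is good to about 2 mm. A picture is of the moment at which its call begins. There is no depth.
- robot.finish_job(): hands the job in; it is judged then, once.
The state is a dict: "time_s": time; "q": joint angles; "joint_velocities": joint speeds; "joint_efforts": joint torques, N m; "position": TCP position; "tcp_rot": TCP orientation; "contact_force": force on the tool from outside, world axes, zero at the start; "moment": the same for the moment, N m; "finger_gap": opening from 0.0 (shut) to 1.0 (fully open); "grasp_force": force on a finger pad.
Only numpy, scipy, OpenCV 4.12 (cv2) and the standard library are available. Lean on these libraries where they do the work, as an engineer would, in place of code of your own. Each camera call takes 0.05 s, during which the arm holds its last target. There are 200 camera calls.

## Working session

There is one attempt and no reset: what is moved stays moved. The work goes in short steps, Python scripts to look and compute and a shell command to move; the robot and the scene stay as the last step left them, time stands still between calls to the robot, and variables do not carry over. Pictures are saved under pics/ and viewed, at most 10 in all, crops included, and the job is handed in when it is done.

```bash
ls; mkdir -p pics
python3 - <<'E'
from rig import robot
import cv2,numpy as np
print(robot.observe())
for n in("top","scene"):
    d=robot.get_image(n);cv2.imwrite(f"pics/{n}0.png",d["image"]);print(n,{k:v for k,v in d.items() if k!="image"})
E
```

```text
pics
{'time_s': 0.0, 'q': array([ 1.04999437e+00,  2.76618103e-01,  1.50615623e+00,  2.96134693e-05,
        1.36070724e+00, -1.20992070e-01]), 'joint_velocities': array([-0.00113828,  0.00160717,  0.00016838,  0.00086528,  0.00142181,
        0.00109521]), 'joint_efforts': array([-6.87003539e-04, -4.16774368e+01, -2.45807523e+01, -3.88284468e-05,
        1.07353643e-02, -2.78031371e-05]), 'position': array([0.22349953, 0.52912464, 0.19331741]), 'tcp_rot': array([ 1.98579120e-01,  9.80084405e-01, -8.91683107e-04, -3.11639366e-04]), 'contact_force': array([-0.11636183,  0.0712852 , -0.53070479]), 'moment': array([-0.03447038, -0.0116554 ,  0.02435136]), 'grasp_force': 0.0, 'finger_gap': 1.0017478675528855}
top {'fov_y': 49.97503849613574, 'cx': 315.8761489121154, 'cy': 242.25981622746164, 'pose': array([[-0.02668517,  0.98208173, -0.18655661,  0.35960298],
       [-0.99949679, -0.02941391, -0.01187372, -0.07694006],
       [-0.01714832,  0.18614588,  0.98237246,  1.22369574],
       [ 0.        ,  0.        ,  0.        ,  1.        ]])}
scene {'fov_y': 42.87667254673605, 'cx': 322.41292058338627, 'cy': 238.53232350186758, 'pose': array([[-8.42986015e-01, -3.39837378e-01,  4.16995367e-01,
         1.25784398e+00],
       [ 5.37935357e-01, -5.32029552e-01,  6.53888452e-01,
         1.03133163e+00],
       [-3.61878628e-04,  7.75535371e-01,  6.31304013e-01,
         1.08770187e+00],
       [ 0.00000000e+00,  0.00000000e+00,  0.00000000e+00,
         1.00000000e+00]])}
```

View pics/top0.png

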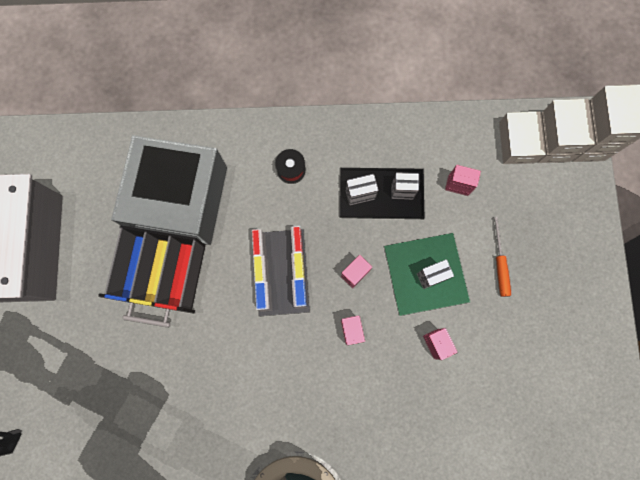

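View pics/scene0.png

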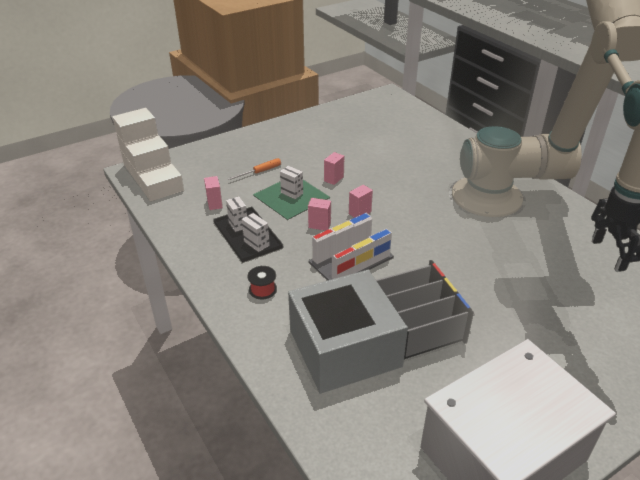

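Things that could be taken for the target, in the top view: the white piece on the green pad (438,272), two white pieces in the black tray (362,188) and (406,185), and four pink decoys (463,180), (356,270), (352,330), (441,344). I choose (438,272), the piece standing on the pad. Gauge blue marks are near y≈295, red near y≈240. The drawer runs blue/yellow/red from left to right, opening towards the robot.

```bash
cat > h.py <<'E'
from rig import robot
import cv2,numpy as np
def shot(n,save=None):
    d=robot.get_image(n)
    if save: cv2.imwrite(save,d["image"])
    return d
def ray(d,px,z):
    px=np.atleast_2d(np.asarray(px,float)); f=240/np.tan(np.radians(d["fov_y"])/2)
    c=np.c_[(px[:,0]-d["cx"])/f,-(px[:,1]-d["cy"])/f,-np.ones(len(px))]@d["pose"][:3,:3].T
    o=d["pose"][:3,3]; return (o+c*((z-o[2])/c[:,2])[:,None])[:,:2]
def proj(d,P):
    f=240/np.tan(np.radians(d["fov_y"])/2); p=(np.atleast_2d(P)-d["pose"][:3,3])@d["pose"][:3,:3]
    return np.c_[d["cx"]-f*p[:,0]/p[:,2],d["cy"]+f*p[:,1]/p[:,2]]
def blobs(m,amin):
    n,l,s,c=cv2.connectedComponentsWithStats(m.astype(np.uint8))
    return [(s[i],c[i],np.argwhere(l==i)[:,::-1]) for i in range(1,n) if s[i][4]>=amin]
def hsv(d): return cv2.split(cv2.cvtColor(d["image"],cv2.COLOR_BGR2HSV))
def col(d):
    h,s,v=[a.astype(int) for a in hsv(d)]
    return dict(blue=(h>100)&(h<130)&(s>140)&(v>60),yellow=(h>20)&(h<35)&(s>140)&(v>80),red=((h<6)|(h>174))&(s>170)&(v>80),green=(h>60)&(h<90)&(s>80))
E
python3 - <<'E'
from h import *
d=shot("top")
c=col(d)
for k in c:
    for s,ct,p in blobs(c[k],60):
        r=cv2.minAreaRect(ray(d,p,.088).astype(np.float32)*1000)
        print(k,s,ct.round(1),"z88",ray(d,ct,.088).round(4),"z16",ray(d,ct,.016).round(4),"z4",ray(d,ct,.004).round(4),np.round(r[1],1),round(r[2],1))
h,s,v=hsv(d)
m=((v>150)&(s<40)); m[:,:]&=True
q=np.zeros_like(m);q[160:300,330:480]=m[160:300,330:480]
for s,ct,p in blobs(q,30): print("w",s,ct.round(1),ray(d,ct,.084).round(4))
cv2.imwrite("pics/crop1.png",cv2.resize(d["image"][150:330,380:530],None,fx=3,fy=3,interpolation=cv2.INTER_CUBIC))
E
```

```text
blue [104 236  39  65 527] [129.4 270.9] z88 [[0.5225 0.3554]] z16 [[0.5329 0.3828]] z4 [[0.5346 0.3873]] [ 49.9 153. ] 63.3
blue [295 280  10  25 179] [299.5 291.8] z88 [[ 0.4651 -0.024 ]] z16 [[ 0.4718 -0.0207]] z4 [[ 0.4729 -0.0201]] [52.7 16.5] 3.5
blue [256 283   9  25 180] [260.3 295.2] z88 [[0.4601 0.0625]] z16 [[0.4665 0.0714]] z4 [[0.4675 0.0728]] [53.4 16.5] 4.0
yellow [129 240  38  65 647] [153.6 274.2] z88 [[0.5137 0.3005]] z16 [[0.5235 0.3245]] z4 [[0.5251 0.3285]] [ 51.1 153.7] 65.3
yellow [295 254   7  23 134] [298.1 264.9] z88 [[ 0.5252 -0.0222]] z16 [[ 0.5357 -0.0188]] z4 [[ 0.5374 -0.0182]] [50.6 12.9] 3.9
yellow [255 257   7  24 134] [258.1 268.2] z88 [[0.5204 0.0671]] z16 [[0.5306 0.0762]] z4 [[0.5323 0.0778]] [51.8 12.6] 3.1
red [294 228   6  23  98] [296.9 238.5] z88 [[ 0.5851 -0.0207]] z16 [[ 0.5994 -0.0171]] z4 [[ 0.6018 -0.0165]] [50.7  9.9] 2.9
red [253 231   6  23 103] [255.8 242.1] z88 [[0.5798 0.0718]] z16 [[0.5937 0.0813]] z4 [[0.5961 0.0828]] [51.3 10. ] 3.1
red [154 244  37  66 738] [178.  277.6] z88 [[0.5044 0.2459]] z16 [[0.5135 0.2663]] z4 [[0.5151 0.2698]] [ 49.1 152.4] 67.2
green [ 385  233   84   82 4282] [424.8 273.9] z88 [[ 0.497 -0.302]] z16 [[ 0.5057 -0.3163]] z4 [[ 0.5071 -0.3187]] [156.1 156.2] 9.2
w [  330   160   150   140 10019] [404.4 229.4] [[ 0.5996 -0.2637]]
w [396 173  23   8 151] [406.7 176.2] [[ 0.7245 -0.2763]]
w [347 174  28  13 187] [360.8 180.2] [[ 0.7184 -0.1704]]
w [349 183  29  13 206] [363.3 189.6] [[ 0.6957 -0.1752]]
w [396 182  23   9 165] [406.9 186. ] [[ 0.7011 -0.2753]]
w [423 260  26  16 200] [435.7 267.3] [[ 0.5115 -0.3279]]
w [427 269  27  16 204] [440.2 277. ] [[ 0.4895 -0.3364]]
```

View pics/crop1.png

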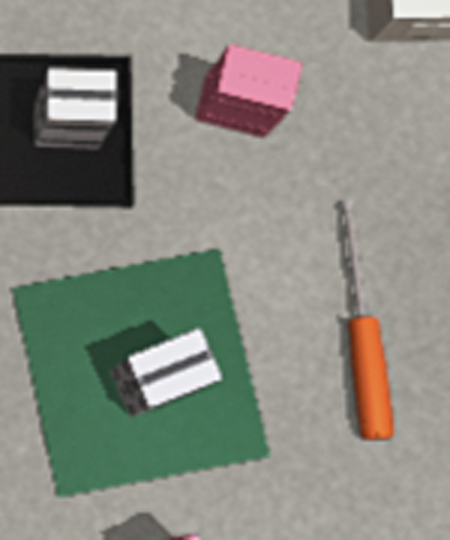

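The crop shows the chosen piece at full-image (438,272): white top with a groove along its length, standing on the pad and not pink. The screwdriver is to its right and the tray to its upper left. I'll move above it.

```bash
R='{"linear":[[-0.8,-0.9,-0.1],[-0.8,-0.9,-0.1],[-0.8,-0.9,-0.1],[-0.8,-0.9,-0.1]],"delta_rot":[[0,0,0],[0,0,0],[0,0,0],[0,0,0]],"claw":[-1,-1,-1,-1]}' ; python3 -m inch '{"linear":[[-0.8,-0.9,-0.4],[-0.8,-0.9,-0.4],[-0.8,-0.9,-0.4],[-0.8,-0.9,-0.4]],"delta_rot":[[0,0,0],[0,0,0],[0,0,0],[0,0,0]],"claw":[-1,-1,-1,-1]}'
python3 -m inch '{"linear":[[-0.8,-0.9,0],[-0.8,-0.9,0],[-0.8,-0.9,0],[-0.8,-0.9,0]],"delta_rot":[[0,0,0],[0,0,0],[0,0,0],[0,0,0]],"claw":[-1,-1,-1,-1]}'
```

```text
time_s: 0.55
position: [0.282, 0.3564, 0.2547]
tcp_rot: [0.199, 0.98, -0.0, 0.0]
contact_force: [1.3, 1.0, -0.1]
finger_gap: 1.001
grasp_force: 0.0
time_s: 0.95
position: [0.3399, 0.1846, 0.2542]
tcp_rot: [0.199, 0.98, -0.001, 0.0]
contact_force: [0.1, 0.2, -0.5]
finger_gap: 1.003
grasp_force: 0.0
```

```bash
python3 -m inch '{"linear":[[-0.77,-0.92,0],[-0.77,-0.92,0],[-0.77,-0.92,0],[-0.77,-0.92,0]],"delta_rot":[[0,0,0],[0,0,0],[0,0,0],[0,0,0]],"claw":[-1,-1,-1,-1]}'
python3 -m inch '{"linear":[[-0.77,-0.92,0],[-0.77,-0.92,0],[-0.77,-0.92,0],[-0.77,-0.92,0]],"delta_rot":[[0,0,0],[0,0,0],[0,0,0],[0,0,0]],"claw":[-1,-1,-1,-1]}'
python3 -m inch '{"linear":[[-0.77,-0.92,0],[-0.77,-0.92,0],[-0.77,-0.92,0],[-0.77,-0.92,0],[-0.77,-0.92,0],[-0.77,-0.92,0],[-0.77,-0.92,0]],"delta_rot":[[0,0,0.78],[0,0,0.78],[0,0,0.78],[0,0,0.78],[0,0,0.78],[0,0,0.78],[0,0,0.78]],"claw":[-1,-1,-1,-1,-1,-1,-1]}'
python3 - <<'E'
from h import *
d=shot("wrist","pics/wrist1.png")
print(robot.observe()["q"].round(2),d["pose"].round(3),d["fov_y"])
np.save("w1.npy",d,allow_pickle=True)
E
```

```text
time_s: 1.35
position: [0.3929, 0.0123, 0.2541]
tcp_rot: [0.2, 0.98, -0.001, 0.0]
contact_force: [-0.0, 0.5, -0.3]
finger_gap: 1.001
grasp_force: 0.0
time_s: 1.75
position: [0.4457, -0.1602, 0.2538]
tcp_rot: [0.2, 0.98, -0.0, 0.0]
contact_force: [-1.3, 1.5, 0.4]
finger_gap: 1.002
grasp_force: 0.0
time_s: 2.45
position: [0.4976, -0.3289, 0.2534]
tcp_rot: [0.572, 0.821, 0.0, -0.001]
contact_force: [-0.8, -0.0, 0.0]
finger_gap: 0.997
grasp_force: 0.0
[-0.7   0.28  1.35  0.    1.51 -1.06] [[ 0.938 -0.33  -0.104  0.471]
 [ 0.346  0.893  0.288 -0.254]
 [-0.002 -0.306  0.952  0.434]
 [ 0.     0.     0.     1.   ]] 58.898566751424454
```

View pics/wrist1.png

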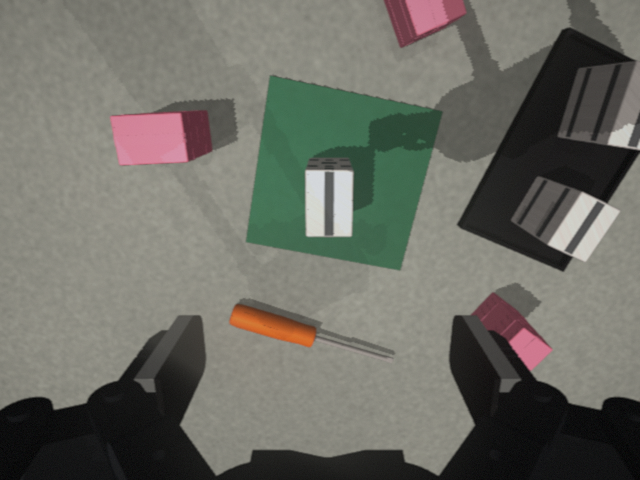

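The wrist view shows the target's top face spanning about (305–353, 170–237) and well aligned with the fingers. Measuring it now.

Run:
```python
from h import *
from scipy.spatial.transform import Rotation as Ro
d=np.load("w1.npy",allow_pickle=True).item()
h,s,v=hsv(d); m=np.zeros(v.shape,bool); m[140:260,280:380]=((v>160)&(s<40))[140:260,280:380]
p=np.vstack([b[2] for b in blobs(m,100)])
w=ray(d,p,.084)*1000; r=cv2.minAreaRect(w.astype(np.float32)); print(r,cv2.boundingRect(p.astype(np.int32)))
print(cv2.boxPoints(r).round(1))
o=robot.observe();R=Ro.from_quat(o["tcp_rot"]).as_matrix();print(R.round(3),o["position"])
dw=np.array([r[0][0]/1000,r[0][1]/1000,0])-[*o["position"][:2],0]
print("tool shift units",(R.T@dw/.15).round(3),"tool y ang",np.degrees(np.arctan2(R[1,1],R[0,1])))
```

```text
((500.27166748046875, -331.65203857421875), (39.014286041259766, 57.03491973876953), 20.26129150390625) (305, 170, 48, 67)
[[ 472.1 -311.7]
 [ 491.8 -365.2]
 [ 528.4 -351.6]
 [ 508.7 -298.1]]
[[-0.348  0.938 -0.001]
 [ 0.938  0.348  0.001]
 [ 0.001 -0.    -1.   ]] [ 0.49761971 -0.32869049  0.25367948]
tool shift units [-0.025  0.01  -0.   ] tool y ang 20.36206472516246
```

```bash
python3 -m inch '{"linear":[[-0.025,0.01,0.3],[-0.025,0.01,0.6],[-0.025,0.01,0.93],[-0.025,0.01,0.93]],"delta_rot":[[0,0,0],[0,0,0],[0,0,0],[0,0,0]],"claw":[-1,-1,-1,-1]}'
python3 -m inch '{"linear":[[0,0,0.15],[0,0,0.3],[0,0,0.46],[0,0,0.46],[0,0,0.46],[0,0,0.46],[0,0,0.46],[0,0,0.46],[0,0,0.46],[0,0,0.46],[0,0,0.46],[0,0,0.46]],"delta_rot":[[0,0,0],[0,0,0],[0,0,0],[0,0,0],[0,0,0],[0,0,0],[0,0,0],[0,0,0],[0,0,0],[0,0,0],[0,0,0],[0,0,0]],"claw":[-1,-1,-1,-1,1,1,1,1,1,1,1,1]}'
```

```text
time_s: 2.9
position: [0.4957, -0.3272, 0.108]
tcp_rot: [0.571, 0.821, 0.001, -0.008]
contact_force: [-0.4, 0.9, -0.7]
finger_gap: 1.002
grasp_force: 0.0
time_s: 4.1
position: [0.4995, -0.3334, 0.0505]
tcp_rot: [0.571, 0.821, -0.002, 0.001]
contact_force: [-8.3, 0.5, 23.4]
finger_gap: 0.005
grasp_force: 10.9
```

Run:
```python
from h import *
o=robot.observe();print(o["position"],o["finger_gap"],o["grasp_force"],o["contact_force"])
a=shot("wrist")["image"];b=shot("scene")["image"][120:300,190:430]
a=cv2.resize(a,(400,300));b=cv2.resize(b,(400,300),interpolation=cv2.INTER_CUBIC)
cv2.imwrite("pics/chk2.png",np.hstack([a,b]))
```

```text
[ 0.49951367 -0.33344297  0.05046184] 0.004528233543305305 10.915832840837538 [-8.32799213  0.54906483 23.35578725]
```

View pics/chk2.png

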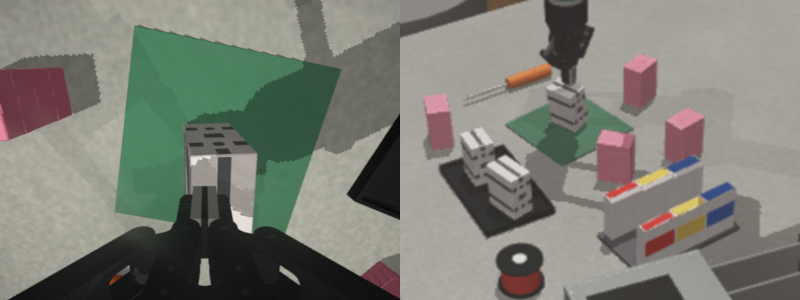

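Run:
```python
from h import *
a=shot("wrist")["image"][150:480,220:480];b=shot("scene")["image"][130:220,240:310];c=shot("top")["image"][235:305,400:480]
f=lambda i,w:cv2.resize(i,(w,500),interpolation=cv2.INTER_CUBIC)
cv2.imwrite("pics/chk3.png",np.hstack([f(a,390),f(b,390)]))
```

```text
(no output)
```

View pics/chk3.png

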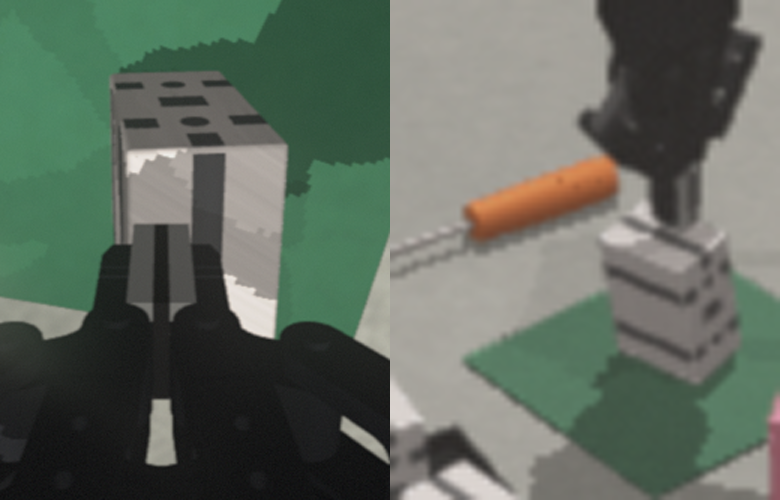

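The fingers are shut on or above the piece's top face (tips near px (328,298)). The piece is still standing but shifted about 11 mm sideways. I'll compute the heights to find out why.

Run:
```python
from h import *
d=shot("wrist");o=robot.observe();t=o["position"];print(t,o["finger_gap"],d["pose"].round(3))
for z in(.05,.0845,.1):print(z,proj(d,[[t[0],t[1],z]]))
for z in(.084,.05):
    w=ray(d,[[305,249],[411,246],[403,371]],z);print(z,w.round(4),np.linalg.norm(w[0]-w[1]))
# bottom edge of end face
w=ray(d,[[293,199],[367,197]],.004);print(w,np.linalg.norm(w[0]-w[1]))
w0=np.load("w1.npy",allow_pickle=True).item()
print(ray(w0,[[305,170],[353,170],[309,157],[351,157]],.084),ray(w0,[[309,157],[351,157]],.004),proj(w0,[[.4976,-.3287,.2537]]))
```

```text
[ 0.49957338 -0.33346243  0.05047984] 0.002874066566445056 [[ 0.938 -0.331 -0.106  0.472]
 [ 0.347  0.891  0.293 -0.257]
 [-0.003 -0.311  0.95   0.23 ]
 [ 0.     0.     0.     1.   ]]
0.05 [[325.99857328 281.56558612]]
0.0845 [[325.54613807 318.42947301]]
0.1 [[325.27809923 340.26896139]]
0.084 [[ 0.4827 -0.3096]
 [ 0.5186 -0.295 ]
 [ 0.5373 -0.3452]] 0.03871788579343074
0.05 [[ 0.4851 -0.3217]
 [ 0.5293 -0.3038]
 [ 0.5523 -0.3656]] 0.04770990723319292
[[ 0.47266333 -0.31319194]
 [ 0.51003156 -0.29813033]] 0.04028941555000313
[[ 0.47213361 -0.31164156]
 [ 0.50919014 -0.2979613 ]
 [ 0.47168244 -0.30050782]
 [ 0.50380663 -0.28865021]] [[ 0.47191551 -0.311232  ]
 [ 0.511387   -0.29666236]] [[326.12158696 281.71684362]]
```

```bash
python3 - <<'E'
from h import *
d=shot("scene");t=robot.observe()["position"]
for z in(.04,.05,.06,.07,.08,.09):print(z,proj(d,[[t[0],t[1],z]]).round(1))
E
python3 -m inch '{"linear":[[0,0,-0.15],[0,0,-0.4],[0,0,-0.7],[0,0,-1],[0,0,-1]],"delta_rot":[[0,0,0],[0,0,0],[0,0,0],[0,0,0],[0,0,0]],"claw":[1,1,1,1,1]}'
python3 - <<'E'
from h import *
d=shot("wrist");s=shot("scene");np.save("w2.npy",d,allow_pickle=True)
a=d["image"];b=s["image"][90:240,210:360];
cv2.imwrite("pics/chk4.png",np.hstack([cv2.resize(a,(453,340)),cv2.resize(b,(340,340),interpolation=cv2.INTER_CUBIC)]))
h,sa,v=hsv(d); m=np.zeros(v.shape,bool); m[130:270,270:400]=((v>160)&(sa<40))[130:270,270:400]
p=np.vstack([b[2] for b in blobs(m,60)])
print(cv2.minAreaRect((ray(d,p,.084)*1000).astype(np.float32)),robot.observe()["position"])
E
```

```text
0.04 [[291.5 182.6]]
0.05 [[291.4 179.8]]
0.06 [[291.3 177.1]]
0.07 [[291.2 174.3]]
0.08 [[291.1 171.5]]
0.09 [[291.  168.7]]
time_s: 4.95
position: [0.504, -0.3345, 0.2036]
tcp_rot: [0.571, 0.821, -0.001, 0.007]
contact_force: [0.5, 0.6, -0.2]
finger_gap: 0.001
grasp_force: 0.0
((500.0068054199219, -331.3896484375), (39.73075866699219, 56.777408599853516), 20.149738311767578) [ 0.50104869 -0.33208905  0.19736188]
```

View pics/chk4.png

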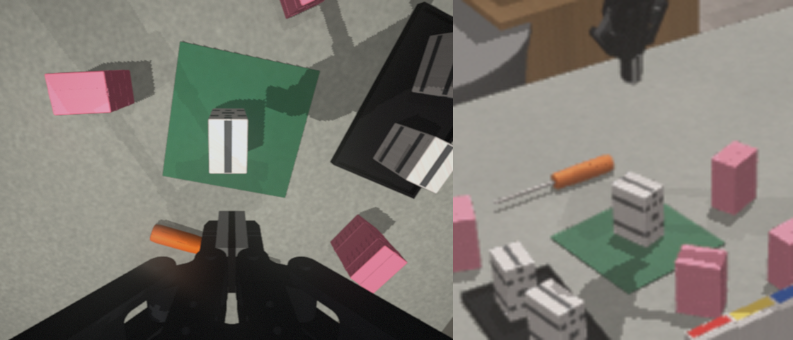

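The piece is upright again at (0.500, -0.331) and hardly moved. The tips were actually at z≈0.08 while the TCP read 0.05, so the real fingertips end about 30 mm above the reported TCP. I'll grip 30 mm lower.

```bash
python3 -m inch '{"linear":[[0,0,0],[0,0,0],[0,0,0],[0,0,0],[0,0,0],[0,0,0.25],[0,0,0.5],[0,0,0.75],[0,0,0.9],[0,0,1],[0,0,1]],"delta_rot":[[0,0,0],[0,0,0],[0,0,0],[0,0,0],[0,0,0],[0,0,0],[0,0,0],[0,0,0],[0,0,0],[0,0,0],[0,0,0]],"claw":[-1,-1,-1,-1,-1,-1,-1,-1,-1,-1,-1]}'
python3 -m inch '{"linear":[[0,0,0.1],[0,0,0.18],[0,0,0.18],[0,0,0.18],[0,0,0.18],[0,0,0.18],[0,0,0.18],[0,0,0.18],[0,0,0.18],[0,0,0.18]],"delta_rot":[[0,0,0],[0,0,0],[0,0,0],[0,0,0],[0,0,0],[0,0,0],[0,0,0],[0,0,0],[0,0,0],[0,0,0]],"claw":[-1,-1,-1,1,1,1,1,1,1,1]}'
```

```text
time_s: 6.15
position: [0.4989, -0.3303, 0.0431]
tcp_rot: [0.571, 0.821, 0.0, -0.003]
contact_force: [0.8, -0.1, -0.3]
finger_gap: 1.0
grasp_force: 0.0
time_s: 7.15
position: [0.501, -0.3321, 0.0196]
tcp_rot: [0.571, 0.821, -0.0, 0.001]
contact_force: [-0.7, 0.1, 5.3]
finger_gap: 0.46
grasp_force: 61.4
```

```bash
python3 -m inch '{"linear":[[0,0,-0.15],[0,0,-0.35],[0,0,-0.6],[0,0,-0.8],[0,0,-0.93],[0,0,-0.93]],"delta_rot":[[0,0,0],[0,0,0],[0,0,0],[0,0,0],[0,0,0],[0,0,0]],"claw":[1,1,1,1,1,1]}'
python3 -m inch '{"linear":[[0.15,0.04,0],[0.4,0.1,0],[0.65,0.16,0],[0.85,0.22,0],[1,0.25,0]],"delta_rot":[[0,0,0],[0,0,0],[0,0,0],[0,0,0],[0,0,0]],"claw":[1,1,1,1,1]}'
python3 -m inch '{"linear":[[0.2,0.05,0],[0.45,0.11,0],[0.7,0.17,0],[0.9,0.22,0],[1,0.25,0]],"delta_rot":[[0,0,0],[0,0,0],[0,0,0],[0,0,0],[0,0,0]],"claw":[1,1,1,1,1]}'
python3 -m inch '{"linear":[[0.15,0.04,0],[0.283,0.077,0],[0.283,0.077,0],[0.283,0.077,0],[0.283,0.077,0],[0.283,0.077,0]],"delta_rot":[[0,0,0.1],[0,0,0.2],[0,0,0.29],[0,0,0.29],[0,0,0.29],[0,0,0.29]],"claw":[1,1,1,1,1,1]}'
python3 - <<'E'
from h import *
d=shot("top")
cc=col(d)
for k in("blue","yellow","red"):
    for s,ct,p in blobs(cc[k],60):
        if 240<ct[0]<310: print(k,s,ray(d,ct,.088).round(4))
d=shot("wrist","pics/w5.png");np.save("w5.npy",d,allow_pickle=True)
cc=col(d)
for k in("blue","yellow","red"):
    for s,ct,p in blobs(cc[k],150): print(k,s,ct.round(),ray(d,ct,.088).round(4))
o=robot.observe();print(o["position"],o["tcp_rot"],o["finger_gap"])
E
```

```text
time_s: 7.75
position: [0.5021, -0.3328, 0.1609]
tcp_rot: [0.571, 0.821, -0.0, 0.003]
contact_force: [-0.2, -0.4, -2.7]
finger_gap: 0.457
grasp_force: 61.1
time_s: 8.25
position: [0.482, -0.1751, 0.156]
tcp_rot: [0.571, 0.821, 0.0, -0.002]
contact_force: [-0.6, 0.2, -2.1]
finger_gap: 0.454
grasp_force: 61.0
time_s: 8.75
position: [0.4644, -0.0213, 0.1562]
tcp_rot: [0.571, 0.821, -0.0, -0.002]
contact_force: [-0.4, 0.2, -1.9]
finger_gap: 0.453
grasp_force: 61.0
time_s: 9.35
position: [0.4626, 0.0193, 0.1575]
tcp_rot: [0.689, 0.725, -0.0, -0.001]
contact_force: [0.7, -0.0, -1.5]
finger_gap: 0.453
grasp_force: 61.0
blue [295 280  10  25 179] [[ 0.4653 -0.0239]]
red [294 228   6  22  86] [[ 0.5883 -0.0208]]
blue [285 139  84   3 241] [327. 140.] [[0.4595 0.0771]]
blue [ 280  149   95   32 2988] [327. 165.] [[0.4602 0.0631]]
yellow [375 138  91   5 338] [420. 140.] [[0.5131 0.0795]]
yellow [ 382  149   97   28 2590] [430. 162.] [[0.5203 0.0675]]
yellow [ 394  291   70   23 1398] [430. 301.] [[ 0.5319 -0.0218]]
red [467 139  87   3 234] [509. 140.] [[0.5642 0.0824]]
red [ 485  149   98   22 2076] [533. 159.] [[0.5803 0.0721]]
red [ 469  295   87   17 1436] [512. 303.] [[ 0.5851 -0.0204]]
[0.46283579 0.01918948 0.15783667] [ 6.89010091e-01  7.24751684e-01 -1.48256541e-04 -2.64171348e-04] 0.45365966643752015
```

View pics/w5.png

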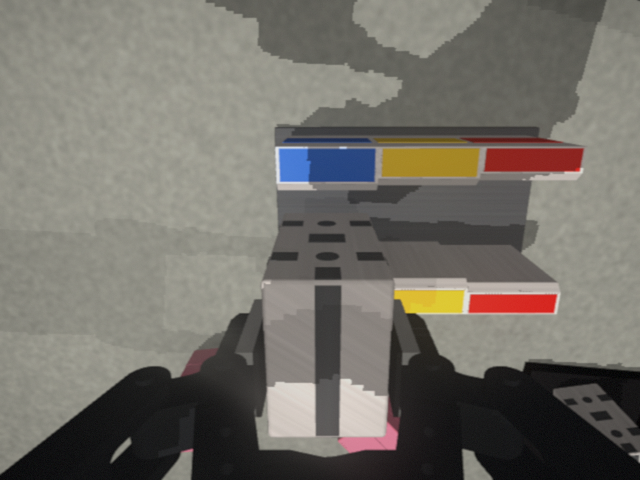

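The picture shows the piece hanging over the blue step (top face rows 281–436), with its ends towards the walls and fingers along the channel. I'll check its centring from this picture, then lower it gently.

```bash
python3 - <<'E'
from h import *
d=np.load("w5.npy",allow_pickle=True).item()
w=ray(d,[[264,281],[391,281],[388,436],[269,436]],.2222);print(w.round(4),w.mean(0),np.linalg.norm(w[0]-w[3]),np.linalg.norm(w[0]-w[1]),np.degrees(np.arctan2(*(w[1]-w[0])[::-1])))
E
python3 -m inch '{"linear":[[0,0,0.1],[0,0,0.2],[0,0,0.27],[0,0,0.31],[0,0,0.34],[0,0,0.36],[0,0,0.37],[0,0,0.38],[0,0,0.39],[0,0,0.39],[0,0,0.39]],"delta_rot":[[0,0,0],[0,0,0],[0,0,0],[0,0,0],[0,0,0],[0,0,0],[0,0,0],[0,0,0],[0,0,0],[0,0,0],[0,0,0]],"claw":[1,1,1,1,1,1,1,1,1,1,1]}'
```

```text
[[ 0.4427  0.0473]
 [ 0.4803  0.0492]
 [ 0.4848 -0.0075]
 [ 0.4447 -0.0095]] [0.46312795 0.01988657] 0.05688204057000627 0.037611911651718004 2.931950373917905
time_s: 10.55
position: [0.4634, 0.0193, 0.1]
tcp_rot: [0.689, 0.725, 0.0, 0.001]
contact_force: [0.7, -0.6, -0.8]
finger_gap: 0.46
grasp_force: 61.3
```

```bash
python3 -m inch '{"linear":[[0,0,0.007],[0,0,0.013],[0,0,0.013],[0,0,0.013]],"delta_rot":[[0,0,0],[0,0,0],[0,0,0],[0,0,0]],"claw":[1,1,1,1]}'
python3 -m inch '{"linear":[[0,0,0.007],[0,0,0.013],[0,0,0.013],[0,0,0.013]],"delta_rot":[[0,0,0],[0,0,0],[0,0,0],[0,0,0]],"claw":[1,1,1,1]}'
```

```text
time_s: 10.95
position: [0.4635, 0.0192, 0.0996]
tcp_rot: [0.689, 0.725, 0.0, 0.001]
contact_force: [-2.6, -1.4, 10.8]
finger_gap: 0.456
grasp_force: 62.8
time_s: 11.35
position: [0.4636, 0.0192, 0.0994]
tcp_rot: [0.689, 0.725, 0.001, 0.001]
contact_force: [-5.1, -1.1, 23.6]
finger_gap: 0.458
grasp_force: 64.4
```

It stopped at the chamfer with its underside about 3.5 mm below the wall tops, so it's too long for blue. Lifting and going on to yellow.

```bash
python3 -m inch '{"linear":[[0,0,-0.05],[0,0,-0.13],[0,0,-0.23],[0,0.1,-0.23],[0,0.25,-0.23],[0,0.35,-0.23],[0,0.4,-0.23],[0,0.4,-0.23],[0,0.4,-0.23]],"delta_rot":[[0,0,0],[0,0,0],[0,0,0],[0,0,0],[0,0,0],[0,0,0],[0,0,0],[0,0,0],[0,0,0]],"claw":[1,1,1,1,1,1,1,1,1]}'
python3 -m inch '{"linear":[[0,0,0.08],[0,0,0.14],[0,0,0.17],[0,0,0.19],[0,0,0.21],[0,0,0.22],[0,0,0.23],[0,0,0.24],[0,0,0.25],[0,0,0.25]],"delta_rot":[[0,0,0],[0,0,0],[0,0,0],[0,0,0],[0,0,0],[0,0,0],[0,0,0],[0,0,0],[0,0,0],[0,0,0]],"claw":[1,1,1,1,1,1,1,1,1,1]}'
```

```text
time_s: 12.25
position: [0.5219, 0.0227, 0.1295]
tcp_rot: [0.689, 0.725, -0.001, -0.001]
contact_force: [0.0, -0.7, -1.9]
finger_gap: 0.461
grasp_force: 61.1
time_s: 13.25
position: [0.5228, 0.0226, 0.0927]
tcp_rot: [0.689, 0.725, -0.0, -0.0]
contact_force: [-0.5, 0.3, -1.5]
finger_gap: 0.458
grasp_force: 61.1
```

```bash
python3 -m inch '{"linear":[[0,0,0.02],[0,0,0.05],[0,0,0.09],[0,0,0.13],[0,0,0.18],[0,0,0.23]],"delta_rot":[[0,0,0],[0,0,0],[0,0,0],[0,0,0],[0,0,0],[0,0,0]],"claw":[1,1,1,1,1,1]}'
python3 -m inch '{"linear":[[0,0,0.05],[0,0,0.1],[0,0,0.15],[0,0,0.19],[0,0,0.21],[0,0,0.22],[0,0,0.225],[0,0,0.23],[0,0,0.23],[0,0,0.23]],"delta_rot":[[0,0,0],[0,0,0],[0,0,0],[0,0,0],[0,0,0],[0,0,0],[0,0,0],[0,0,0],[0,0,0],[0,0,0]],"claw":[1,1,1,1,1,1,1,1,1,1]}'
```

```text
time_s: 13.85
position: [0.5227, 0.0226, 0.0575]
tcp_rot: [0.689, 0.725, -0.0, -0.0]
contact_force: [0.1, -0.3, -1.7]
finger_gap: 0.457
grasp_force: 61.1
time_s: 14.85
position: [0.523, 0.0226, 0.024]
tcp_rot: [0.689, 0.725, 0.0, 0.0]
contact_force: [-0.7, 0.4, -1.8]
finger_gap: 0.458
grasp_force: 61.1
```

It slid down to the floor of the yellow step, so it's the 58 mm piece and goes in the yellow compartment. A 1 mm press will confirm, then I'll lift it out and carry it to a free spot to turn it and change grip.

```bash
python3 -m inch '{"linear":[[0,0,0.007],[0,0,0.013],[0,0,0.013]],"delta_rot":[[0,0,0],[0,0,0],[0,0,0]],"claw":[1,1,1]}'
python3 -m inch '{"linear":[[0,0,-0.05],[0,0,-0.15],[0,0,-0.3],[0,0,-0.5],[0,0,-0.7],[0,0,-0.85],[0,0,-0.9],[0,0,-0.9]],"delta_rot":[[0,0,0],[0,0,0],[0,0,0],[0,0,0],[0,0,0],[0,0,0],[0,0,0],[0,0,0]],"claw":[1,1,1,1,1,1,1,1]}'
python3 -m inch '{"linear":[[0.15,-0.18,0],[0.35,-0.42,0],[0.55,-0.66,0],[0.75,-0.9,0],[0.84,-1,0],[0.84,-1,0],[0.84,-1,0],[0.84,-1,0]],"delta_rot":[[0,0,-0.1],[0,0,-0.2],[0,0,-0.33],[0,0,-0.46],[0,0,-0.6],[0,0,-0.73],[0,0,-0.85],[0,0,-0.9]],"claw":[1,1,1,1,1,1,1,1]}'
python3 -m inch '{"linear":[[0,0,0.2],[0,0,0.4],[0,0,0.55],[0,0,0.65],[0,0,0.65]],"delta_rot":[[0,0,-0.1],[0,0,-0.25],[0,0,-0.39],[0,0,-0.39],[0,0,-0.39]],"claw":[1,1,1,1,1]}'
```

```text
time_s: 15.15
position: [0.5232, 0.0226, 0.0236]
tcp_rot: [0.689, 0.725, 0.0, 0.0]
contact_force: [-3.0, -0.4, 9.6]
finger_gap: 0.456
grasp_force: 62.4
time_s: 15.95
position: [0.5235, 0.0225, 0.1578]
tcp_rot: [0.689, 0.725, 0.001, 0.001]
contact_force: [-0.3, -0.6, -2.7]
finger_gap: 0.461
grasp_force: 61.1
time_s: 16.75
position: [0.3652, 0.1408, 0.1553]
tcp_rot: [0.283, 0.959, -0.001, -0.001]
contact_force: [-0.3, 0.6, -2.1]
finger_gap: 0.457
grasp_force: 61.3
time_s: 17.25
position: [0.3632, 0.1401, 0.0564]
tcp_rot: [0.085, 0.996, -0.001, -0.004]
contact_force: [-1.0, -0.2, -2.5]
finger_gap: 0.455
grasp_force: 61.2
```

```bash
python3 -m inch '{"linear":[[0,0,0.08],[0,0,0.15],[0,0,0.2],[0,0,0.24],[0,0,0.265],[0,0,0.28],[0,0,0.29],[0,0,0.295],[0,0,0.295]],"delta_rot":[[0,0,0],[0,0,0],[0,0,0],[0,0,0],[0,0,0],[0,0,0],[0,0,0],[0,0,0],[0,0,0]],"claw":[1,1,1,1,1,1,1,1,1]}'
```

```text
time_s: 18.15
position: [0.3669, 0.1409, 0.0156]
tcp_rot: [0.085, 0.996, 0.0, 0.0]
contact_force: [-1.3, -0.1, 3.6]
finger_gap: 0.455
grasp_force: 61.7
```

```bash
python3 -m inch '{"linear":[[0,0,0],[0,0,0],[0,0,0],[0,0,0],[0,0,-0.1],[0,0,-0.3],[0,0,-0.6],[0,0,-0.9],[0,0,-1],[0,0,-1]],"delta_rot":[[0,0,0],[0,0,0],[0,0,0],[0,0,0],[0,0,0],[0,0,0],[0,0,0],[0,0,0],[0,0,0],[0,0,0]],"claw":[-1,-1,-1,-1,-1,-1,-1,-1,-1,-1]}'
python3 -m inch '{"linear":[[0,0,-0.1],[0,0,-0.3],[0,0,-0.5],[0,0,-0.5],[0,0,-0.5],[0,0,-0.5],[0,0,-0.5],[0,0,-0.5]],"delta_rot":[[0,0,0.14],[0,0,0.28],[0,0,0.42],[0,0,0.56],[0,0,0.7],[0,0,0.84],[0,0,1],[0,0,1]],"claw":[-1,-1,-1,-1,-1,-1,-1,-1]}'
python3 -m inch '{"linear":[[0,0,0],[0,0,0],[0,0,0],[0,0,0],[0,0,0],[0,0,0]],"delta_rot":[[0,0,0.14],[0,0,0.28],[0,0,0.42],[0,0,0.5],[0,0,0.5],[0,0,0.5]],"claw":[-1,-1,-1,-1,-1,-1]}'
python3 - <<'E'
from h import *
from scipy.spatial.transform import Rotation as Ro
d=shot("wrist","pics/w6.png");np.save("w6.npy",d,allow_pickle=True)
o=robot.observe();R=Ro.from_quat(o["tcp_rot"]).as_matrix();t=o["position"];print(t,np.degrees(np.arctan2(R[1,1],R[0,1])))
print("expect piece",proj(d,[[.3669,.1409,.08]]))
h,s,v=hsv(d)
m=np.zeros(v.shape,bool);a,b=proj(d,[[.3669,.1409,.08]])[0].astype(int)
m[max(b-70,0):b+70,max(a-70,0):a+70]=((v>160)&(s<40))[max(b-70,0):b+70,max(a-70,0):a+70]
for s_,c_,p in blobs(m,100):print(s_)
p=np.vstack([b_[2] for b_ in blobs(m,100)]);r=cv2.minAreaRect((ray(d,p,.08)*1000).astype(np.float32));print(r)
cc=col(d)
for k in("blue","yellow","red"):
    for s_,ct,p in blobs(cc[k],200): print(k,s_,ray(d,ct,.016).round(4))
E
```

```text
time_s: 19.15
position: [0.3689, 0.1413, 0.1676]
tcp_rot: [0.085, 0.996, 0.001, 0.003]
contact_force: [-0.1, 0.2, -0.3]
finger_gap: 0.999
grasp_force: 0.0
time_s: 19.95
position: [0.3658, 0.1407, 0.2383]
tcp_rot: [0.572, 0.82, -0.001, -0.001]
contact_force: [0.0, -0.4, -0.5]
finger_gap: 1.002
grasp_force: 0.0
time_s: 20.55
position: [0.3663, 0.1408, 0.2393]
tcp_rot: [0.763, 0.646, -0.001, -0.0]
contact_force: [-1.1, 0.2, -0.1]
finger_gap: 0.998
grasp_force: 0.0
[0.36642023 0.14079059 0.23948717] -9.555245942392972
expect piece [[328.57544582 201.90634874]]
[ 294  178   71   47 2612]
((367.24444580078125, 141.27621459960938), (38.50175476074219, 57.838436126708984), 80.4788818359375)
blue [418 239  56  20 415] [[0.4742 0.0596]]
blue [ 420  260   67   32 1281] [[0.4781 0.0284]]
blue [435 357  17  19 252] [[ 0.4585 -0.0785]]
yellow [472 225  71  22 746] [[0.5335 0.063 ]]
yellow [ 491  245   68   30 1163] [[0.5512 0.0339]]
yellow [512 338  52  23 715] [[ 0.5646 -0.0746]]
red [ 401    0  172   59 8981] [[0.5228 0.2543]]
red [565 230  68  27 931] [[0.6242 0.0395]]
red [570 329  63  23 743] [[ 0.6299 -0.0733]]
```

View pics/w6.png

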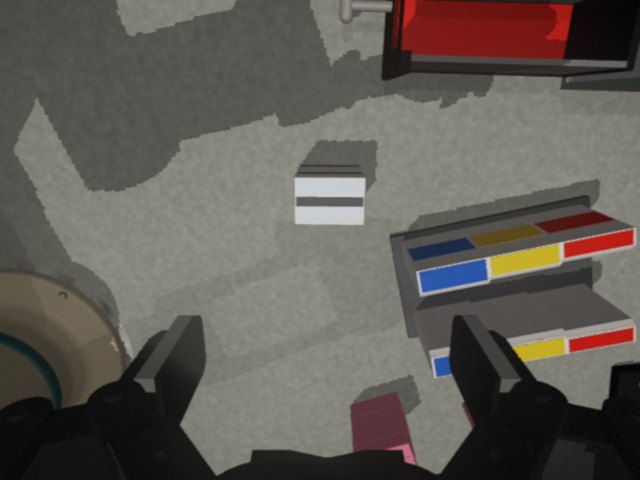

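The piece stands at (0.367, 0.141) with its long axis along the fingers' closing line. Red compartment is at the top (400–570, 0–59). Gripping the sawn ends and moving towards the drawer for a closer measurement.

```bash
python3 -m inch '{"linear":[[0.004,0.003,0.25],[0.004,0.003,0.5],[0.004,0.003,0.75],[0.004,0.003,0.93],[0.004,0.003,1],[0.004,0.003,1]],"delta_rot":[[0,0,0],[0,0,0],[0,0,0],[0,0,0],[0,0,0],[0,0,0]],"claw":[-1,-1,-1,-1,-1,-1]}'
python3 -m inch '{"linear":[[0,0,0.15],[0,0,0.3],[0,0,0.4],[0,0,0.47],[0,0,0.47],[0,0,0.47],[0,0,0.47],[0,0,0.47],[0,0,0.47],[0,0,0.47],[0,0,0.47]],"delta_rot":[[0,0,0],[0,0,0],[0,0,0],[0,0,0],[0,0,0],[0,0,0],[0,0,0],[0,0,0],[0,0,0],[0,0,0],[0,0,0]],"claw":[-1,-1,-1,-1,-1,1,1,1,1,1,1]}'
```

```text
time_s: 21.2
position: [0.3663, 0.1412, 0.0891]
tcp_rot: [0.764, 0.645, -0.001, -0.001]
contact_force: [-0.1, 1.0, -0.3]
finger_gap: 1.001
grasp_force: 0.0
time_s: 22.3
position: [0.3684, 0.1417, 0.0211]
tcp_rot: [0.764, 0.645, 0.001, 0.001]
contact_force: [-1.1, 0.1, 5.5]
finger_gap: 0.664
grasp_force: 63.5
```

```bash
python3 -m inch '{"linear":[[0,0,-0.15],[0,0,-0.35],[0,0,-0.6],[0,0,-0.85],[0,0,-1],[0,0,-1]],"delta_rot":[[0,0,0],[0,0,0],[0,0,0],[0,0,0],[0,0,0],[0,0,0]],"claw":[1,1,1,1,1,1]}'
python3 -m inch '{"linear":[[0.1,0.15,0],[0.3,0.4,0],[0.42,0.55,0],[0.42,0.55,0],[0.42,0.55,0]],"delta_rot":[[0,0,0],[0,0,0],[0,0,0],[0,0,0],[0,0,0]],"claw":[1,1,1,1,1]}'
python3 - <<'E'
from h import *
d=shot("wrist","pics/w7.png");np.save("w7.npy",d,allow_pickle=True)
t=shot("top");np.save("t7.npy",t,allow_pickle=True)
o=robot.observe();print(o["position"],o["finger_gap"])
for n,im in(("w",d),("t",t)):
  cc=col(im)
  for k in("blue","yellow","red"):
    for s_,ct,p in blobs(cc[k],150):
      w=ray(im,p,.016);r=cv2.minAreaRect((w*1000).astype(np.float32))
      if r[0][1]>180: print(n,k,s_,np.round(r[0],1),np.round(r[1],1),round(r[2],1))
E
```

```text
time_s: 22.9
position: [0.37, 0.1419, 0.1733]
tcp_rot: [0.764, 0.645, 0.004, 0.002]
contact_force: [1.5, -0.0, -1.8]
finger_gap: 0.665
grasp_force: 66.1
time_s: 23.4
position: [0.4579, 0.1893, 0.1678]
tcp_rot: [0.764, 0.645, -0.002, -0.001]
contact_force: [0.3, -0.1, -1.7]
finger_gap: 0.661
grasp_force: 65.9
[0.45728098 0.18890754 0.16850249] 0.662579258522108
w yellow [265   0  16  51 752] [440.6 323.9] [32.1 10.7] 78.3
w yellow [  295     0   216    61 12346] [529.3 305.1] [ 38.6 150.1] 80.2
w red [ 267   65   14   95 1238] [429. 265.] [67.9  9.7] 78.3
w red [  295    74   204    75 13966] [518.6 250.6] [ 50.5 149.2] 78.8
```

View pics/w7.png

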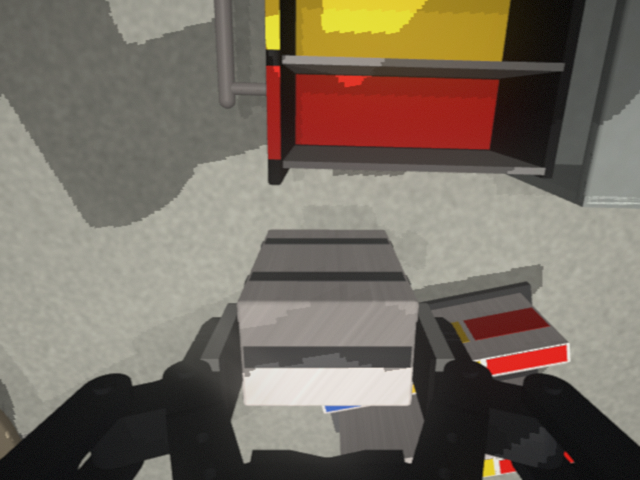

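The picture shows the piece held by its ends. The red floor is at (295–499, 74–149) and the yellow one above it at (295–511, 0–61), cut off by the frame. The drawer axes look parallel to the tool. I'll move one compartment further so the camera sits above yellow, then measure it.

```bash
python3 -m inch '{"linear":[[0.1,0.12,0],[0.25,0.2,0],[0.4,0.3,0],[0.45,0.3,0],[0.45,0.3,0],[0.45,0.3,0]],"delta_rot":[[0,0,0],[0,0,0],[0,0,0],[0,0,0],[0,0,0],[0,0,0]],"claw":[1,1,1,1,1,1]}'
python3 - <<'E'
from h import *
from scipy.spatial.transform import Rotation as Ro
d=shot("wrist","pics/w8.png");np.save("w8.npy",d,allow_pickle=True)
o=robot.observe();R=Ro.from_quat(o["tcp_rot"]).as_matrix();print(o["position"],np.degrees(np.arctan2(R[1,1],R[0,1])),"cam",d["pose"][:3,3])
cc=col(d)
for k in("blue","yellow","red"):
  for s_,ct,p in blobs(cc[k],800):
    print(k,s_)
    S=set(map(tuple,p)); xs=np.unique(p[:,0]); xs=xs[len(xs)//10:-len(xs)//10]
    for nm,f in(("top",np.min),("bot",np.max)):
        e=np.array([[x,f(p[p[:,0]==x,1])+(-.5 if nm=="top" else .5)] for x in xs])
        w=ray(d,e,.016); vx,vy,x0,y0=cv2.fitLine(w.astype(np.float32),cv2.DIST_HUBER,0,.001,.001).ravel()
        print("  ",nm,"ang",round(float(np.degrees(np.arctan(vy/vx))),2),"y at x=.52:",round(float(y0+vy/vx*(.52-x0)),4))
    r=cv2.minAreaRect((ray(d,p,.016)*1000).astype(np.float32));print("  ",np.round(r[0],1),np.round(r[1],1),round(r[2],1))
# held piece top face
h,s,v=hsv(d);tz=o["position"][2]-.021+.08
a,b=proj(d,[[*o["position"][:2],tz]])[0];print("tcp px at top",a,b)
w=ray(np.load("w7.npy",allow_pickle=True).item(),[[238,303],[419,303],[412,405],[245,405]],.1685-.021+.08)
print("piece in w7",w.mean(0)-[.4573,.1889],np.degrees(np.arctan2(*(w[1]-w[0])[::-1])),np.linalg.norm(w[0]-w[1]),np.linalg.norm(w[0]-w[3]))
E
```

```text
time_s: 24.1
position: [0.5133, 0.2475, 0.1694]
tcp_rot: [0.764, 0.645, -0.001, -0.0]
contact_force: [-1.3, 0.7, -1.1]
finger_gap: 0.664
grasp_force: 65.9
[0.51346013 0.24748689 0.16954874] -9.71435358531582 cam [0.52697194 0.32700815 0.34953614]
blue [ 179    0   20   73 1031]
   top ang 89.0 y at x=.52: 4.917
   bot ang 87.22 y at x=.52: 2.2146
   [435.8 385.1] [47.2 10.4] 78.8
blue [  233     5   213    78 15057]
   top ang -11.15 y at x=.52: 0.3905
   bot ang -11.25 y at x=.52: 0.3419
   [540.5 362.1] [ 47.9 149.7] 78.8
yellow [ 185   87   20   92 1259]
   top ang 89.76 y at x=.52: 21.7157
   bot ang 84.25 y at x=.52: 1.3387
   [422.3 318.6] [68.  10.6] 78.8
yellow [  237    90   201    74 13589]
   top ang -11.31 y at x=.52: 0.3333
   bot ang -11.01 y at x=.52: 0.2812
   [529.4 305.4] [ 51.2 149.9] 78.9
red [ 240  187  189   45 7403]
   top ang -11.04 y at x=.52: 0.2587
   bot ang -10.74 y at x=.52: 0.225
   [517.  242.1] [ 33.7 150.1] 78.8
red [194 191  17  79 925]
   top ang 87.95 y at x=.52: 3.2154
   bot ang 83.63 y at x=.52: 1.2881
   [407.5 242. ] [67.2 10. ] 78.9
red [ 607  380   33   56 1271]
   top ang 36.38 y at x=.52: -0.1434
   bot ang -49.7 y at x=.52: 0.2573
   [755.6   2.5] [29.7 62.9] 3.0
tcp px at top 328.20413507094906 355.90549560301804
piece in w7 [0.0010043  0.00052765] -9.562089448448887 0.056815656523367 0.03870284890683135
```

```bash
python3 -m inch '{"linear":[[0.1,-0.01,0],[0.25,-0.03,0],[0.36,-0.045,0],[0.396,-0.045,0],[0.396,-0.045,0],[0.396,-0.045,0]],"delta_rot":[[0,0,0],[0,0,0.012],[0,0,0.024],[0,0,0.024],[0,0,0.024],[0,0,0.024]],"claw":[1,1,1,1,1,1]}'
python3 -m inch '{"linear":[[0,0,0.05],[0,0,0.12],[0,0,0.19],[0,0,0.26],[0,0,0.33],[0,0,0.4],[0,0,0.45],[0,0,0.45]],"delta_rot":[[0,0,0],[0,0,0],[0,0,0],[0,0,0],[0,0,0],[0,0,0],[0,0,0],[0,0,0]],"claw":[1,1,1,1,1,1,1,1]}'
```

```text
time_s: 24.75
position: [0.518, 0.3076, 0.1696]
tcp_rot: [0.772, 0.635, -0.0, 0.0]
contact_force: [-0.3, 0.2, -2.4]
finger_gap: 0.665
grasp_force: 65.9
time_s: 25.55
position: [0.5174, 0.3078, 0.1005]
tcp_rot: [0.772, 0.635, -0.001, -0.0]
contact_force: [-0.6, -0.5, -1.6]
finger_gap: 0.662
grasp_force: 65.9
```

```bash
python3 -m inch '{"linear":[[0,0,0.05],[0,0,0.11],[0,0,0.17],[0,0,0.23],[0,0,0.29],[0,0,0.34],[0,0,0.37],[0,0,0.39],[0,0,0.39]],"delta_rot":[[0,0,0],[0,0,0],[0,0,0],[0,0,0],[0,0,0],[0,0,0],[0,0,0],[0,0,0],[0,0,0]],"claw":[1,1,1,1,1,1,1,1,1]}'
```

```text
time_s: 26.45
position: [0.5182, 0.3081, 0.0433]
tcp_rot: [0.772, 0.635, -0.0, -0.0]
contact_force: [0.3, -0.2, -2.3]
finger_gap: 0.658
grasp_force: 65.9
```

```bash
python3 -m inch '{"linear":[[0,0,0.01],[0,0,0.02],[0,0,0.03],[0,0,0.04],[0,0,0.045],[0,0,0.045]],"delta_rot":[[0,0,0],[0,0,0],[0,0,0],[0,0,0],[0,0,0],[0,0,0]],"claw":[1,1,1,1,1,1]}'
```

```text
time_s: 27.05
position: [0.5183, 0.3082, 0.0373]
tcp_rot: [0.772, 0.635, 0.0, 0.0]
contact_force: [-0.5, -1.3, 0.6]
finger_gap: 0.662
grasp_force: 66.1
```

It's on the floor of the yellow compartment. Opening part way and withdrawing straight up.

```bash
python3 -m inch '{"linear":[[0,0,0],[0,0,0],[0,0,0],[0,0,0],[0,0,0]],"delta_rot":[[0,0,0],[0,0,0],[0,0,0],[0,0,0],[0,0,0]],"claw":[-0.4,-0.6,-0.6,-0.6,-0.6]}'
python3 -m inch '{"linear":[[0,0,-0.04],[0,0,-0.12],[0,0,-0.25],[0,0,-0.45],[0,0,-0.7],[0,0,-1],[0,0,-1]],"delta_rot":[[0,0,0],[0,0,0],[0,0,0],[0,0,0],[0,0,0],[0,0,0],[0,0,0]],"claw":[-0.6,-0.6,-0.6,-0.6,-0.6,-0.6,-0.6]}'
python3 -m inch '{"linear":[[-0.1,0,-0.2],[-0.2,0,-0.4],[-0.3,0,-0.5],[-0.3,0,-0.5],[-0.3,0,-0.5],[-0.3,0,-0.5],[-0.3,0,-0.5]],"delta_rot":[[0,0,0],[0,0,0],[0,0,0],[0,0,0],[0,0,0],[0,0,0],[0,0,0]],"claw":[-0.6,-0.6,-0.6,-0.6,-0.6,-0.6,-0.6]}'
python3 - <<'E'
from h import *
d=shot("wrist","pics/w9.png")
h,s,v=hsv(d);c=proj(d,[[.519,.308,.096]])[0].astype(int);print(c)
m=np.zeros(v.shape,bool);y,x=max(c[1]-70,0),c[0]-90
m[y:c[1]+70,x:c[0]+90]=((v>130)&(s<40))[y:c[1]+70,x:c[0]+90]
for s_,ct,p in blobs(m,150):
    r=cv2.minAreaRect((ray(d,p,.096)*1000).astype(np.float32));print(s_,np.round(r[0],1),np.round(r[1],1),round(r[2],1))
cc=col(d)
for k in cc:
    for s_,ct,p in blobs(cc[k],800): r=cv2.minAreaRect((ray(d,p,.016)*1000).astype(np.float32));print(k,s_,np.round(r[0],1),np.round(r[1],1))
t=shot("top")
h,s,v=hsv(t);q=np.zeros(v.shape,bool);q[165:205,345:425]=((v>150)&(s<40))[165:205,345:425]
for s_,ct,p in blobs(q,60): print("tray",ct.round(1))
print(robot.observe()["contact_force"])
E
```

```text
time_s: 27.55
position: [0.5184, 0.3082, 0.0369]
tcp_rot: [0.772, 0.635, 0.0, 0.0]
contact_force: [-0.0, 0.1, 0.3]
finger_gap: 0.802
grasp_force: 0.0
time_s: 28.25
position: [0.5225, 0.3102, 0.1953]
tcp_rot: [0.772, 0.635, 0.007, 0.002]
contact_force: [0.5, 0.6, 0.9]
finger_gap: 0.796
grasp_force: 0.0
time_s: 28.95
position: [0.509, 0.2643, 0.2601]
tcp_rot: [0.772, 0.635, -0.001, -0.001]
contact_force: [-0.4, 0.5, -0.8]
finger_gap: 0.802
grasp_force: 0.0
[329 145]
[ 292  121   73   51 2856] [517.2 307.7] [39.2 57. ] 78.9
[323 181  96   4 295] [545.8 272.5] [ 2.5 77.7] 78.9
blue [ 260   47  163   58 9271] [540.  360.6] [ 49.9 149.6]
blue [291 390  57  25 806] [446.6   4.7] [64.8 21.6]
yellow [ 263  113  157   52 4399] [529.1 304.1] [ 48.7 150.2]
yellow [347 346  53  26 814] [518.6  52.6] [60.7 21.3]
red [ 267  186  148   33 4677] [516.9 242. ] [ 33.5 149.8]
red [ 570  337   55   45 1093] [767.6   9.4] [58.5 44.1]
tray [387.3 165.9]
tray [406.8 176.1]
tray [360.7 180.1]
tray [363.2 189.6]
tray [406.8 186. ]
[-0.59333029 -0.79603948 -0.41558832]
```

The piece's top face measures 39×57 mm at z=0.096, so it is upright in the yellow compartment at (0.517, 0.308), about 12 mm from the middle. The tray pieces haven't moved and the hand is clear.

```bash
python3 -c "
from rig import robot
print(robot.finish_job())"
```

```text
the job is handed in; nothing more can be done
None
```

The offcut from the pad is the 58 mm piece: it stopped on the blue step, went down to the floor of the yellow step, and now stands upright and released in the yellow compartment; the job is handed in after about 29 s, the verdict was not shown, and a first grasp that closed on top of the piece had to be redone.

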